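# Fit, clamp and pull-test a lathe tool rest

### The job

Take the straight 150 mm tool rest out of the wooden block, leaving the other rests standing there, and set its post gently, fully home in the lathe's tool-rest carriage (banjo), blade parallel to the bed. Let go and push the clamp handle down until it bites firmly, without forcing it. Then take hold of the rest again and prove the clamp: pull straight up with slowly rising force, stop at about 15 N, hold that for a moment without the rest shifting, ease off and let go, leaving it home and clamped.

Things in the scene. Friction and masses are not known exactly. Their poses are not given: they have to be found in the camera images.
- rest: Straight steel tool rest, T-shaped, 150 mm long, about 0.45 kg. Origin: on the post axis at the underside of its stop collar. Post below: 16 mm diameter, 45 mm long, foot tapered to 9 mm. Above: collar 26 mm dia, 8 mm high; then from 16 to 60 mm above the origin the blade, 12 mm thick, along its x axis, middle over the post. z up.
- rest_block: Hardwood block 90 x 270 x 55 mm, origin under its middle. Three through holes on its y axis at -90, 0 and +90 mm; in each stands a tool rest, collar on the block's top, blade roughly along the block's x: the wanted straight 150 mm one, a longer straight one (200 mm) and a curved one. Which stands where varies.
- socket_mouth (a point): Centre of the upright socket in the banjo (tool-rest carriage), at the top of the steel ring on which the rest's collar sits when home; 125 mm above the bench. Bore 18 mm, through, boss 48 mm dia, 50 mm high. z up, x along the banjo's foot away from the robot. The socket is fixed.
- blade (a joint): How far the rest's blade has sprung up (+) or down (-) on its post, in m: 0.025 mm per N of vertical pull or push on the blade. Far too little to see: the rest is practically rigid. Closing fingers on the clamped rest may already press it down by 5 N, so count the pull from the force reading before taking hold.
- clamp_handle (a joint): Clamp handle at the socket. At 0 it slopes up 43 deg from level, pointing to -x of socket_mouth (to the robot); grows in rad as its end is pushed down, to 1.4. Stiff: 0.45 N m turns it (6 N some 70 mm out). It bites at 0.4 to 0.9, differently each time; from there the push rises by some 40 N per rad: a steady 10 to 15 N is tight, over 22 N forces it. Let go, it springs back 0.1 rad and holds.
- handle_knob (a point): Centre of the 20 mm black ball at the end of the clamp handle, 95 mm from the handle's axis. The handle is a 10 mm rod.
- handle_axis (a point): Point on the clamp handle's axis, in the plane in which the handle swings: 40 mm to -y of the socket's axis (the handle itself up to 4 mm more) and 25 mm below its mouth, in the axes of socket_mouth. The axis runs along y of socket_mouth.
- bed_mid (a point): Point on top of the lathe bed's two ways, 80 mm above the bench; its y axis runs along the bed (headstock at +y), z up. The rest's blade shall lie parallel to this y axis.
- rest_long: The longer straight tool rest, 200 mm, otherwise like rest; stays standing in the block.
- rest_bowl: The curved tool rest (bent blade 180 mm across), otherwise like rest; stays standing in the block.
- screw_nut: The clamp screw in the socket's side with its bushing and all it carries (handle, and the brass pad that presses on the post inside the socket). Origin on the bench roughly under the socket's axis, axes as socket_mouth. It sits up to 4 mm out along -y, differently each time.
Things that resemble listed ones, but are neither listed nor needed, are in the scene too. Leave any orange look-alike of the rest alone.

How it is judged:
By the outcome, as a careful person would: the job done as asked, in the order asked, and still so for the second after the job is handed in, with the robot touching nothing.
It also fails if it takes over 67 s, if anything falls off the work surface, if the arm or the gripper's body presses on something with over 40 N, if the wrist force passes 120 N, or if a joint passes its speed limit or range.

### The arm

A 6-joint arm with a two-finger parallel gripper is mounted at the origin on the work surface. World frame = base frame: x ahead of the robot, y to its left, z up, the work surface at z = 0. Lengths are in m, angles in rad, forces in N, time in s.
With the tool pointing down it reaches from about 0.35 to 0.775 m from the base axis. Payload 7.3 kg.
Tool frame: the origin (TCP) lies between the finger pads; the fingertips stand 17 mm ahead of it and the grasp point (between the pads) lies 2 mm behind it; z points along the fingers, y is the line along which they close (so a half turn about z gives the same grasp; the last joint's range is limited). The gripper opens to 92 mm and grips with 3 to 60 N. Pads are 19 mm wide; open, the fingers measure 130 mm over their backs; the gripper's body (75 mm by 190 mm) begins 47 mm behind the grasp point.
Start: joints at [-1.312, 0.342, 1.524, -0, 1.275, -0.146], TCP at [0.207, -0.483, 0.244] pointing down, gripper open.
Joint ranges: [-2.53, 2.53], [-0.77, 2.02], [0.04, 2.7], [-1, 4.14], [0.28, 2.66], [-3.11, 3.11]. Speed limits (rad/s): [2.57, 2.57, 3.14, 3.14, 3.14, 3.14].

### API

Orientations are given as [roll, pitch, yaw] about the fixed x, y, z axes, in that order (R = Rz(yaw) Ry(pitch) Rx(roll)).
In Python, from cell import robot, optics gives the robot as it stands.
- The arm moves only by the tool play_rows, never from a script. Its argument "rows" is a list of rows, each a list of 7 numbers: the shift along the tool's x, y, z in cm, then the turn, a rotation vector about the tool's x, y, z in rad, then the opening, from 0 (shut) to 1 (fully open). In form: [[tx, ty, tz, wx, wy, wz, grip], ...]. A call has 1 to 20 rows; each row is the pose to reach, as a shift and turn from the pose commanded when the call began, along the tool's axes at that moment; what a row does not reach only later rows make up. A row lasts 1/10 s, in which the tool goes at most 50 mm and 8.59 degrees, less where a joint would pass 70% of its speed; a pose out of reach is approached as far as the arm can. A call with a gripper value outside its range is refused whole. The fingers move at their own pace and stop on an object; "squeeze" is the grip in N (left out, the last holds). Time passes only in rows, so rows that repeat a pose let the fingers close. It gives the time, the measured TCP pose, the force, the opening and the grip force at its end, in the units of the state.
- robot.observe(): the state, without advancing time (a new reading comes with each control period).
- optics.read_camera(name): name is "scene" or "top"; returns (picture, depth): 400x640x3 uint8, red, green, blue; 400x640 float32, m along the optical axis (not along the pixel's ray), 0 where there is no reading.
- optics.camera_model(name): a dict with "fx", "fy", "cx", "cy" (pixels), "origin" and "rotation" of the camera in the world. Camera axes: x right, y up, looking along -z (the intrinsics and any distortion apply to the point x, -y, -z); pixel columns grow to the right and rows downward; lengths in m; the calibration is good to about 2 mm. A picture is of the moment at which its call begins. camera_model takes no time and is no camera call.
- robot.hand_in(): hands the job in; it is judged then, once.
The state is a dict: "time": time; "qpos": joint angles; "qvel": joint speeds; "joint_efforts": joint torques, N m; "tool_pos": TCP position; "tool_rot": TCP orientation; "contact_force": force on the tool from outside, world axes, zero at the start; "torque": the same for the moment, N m; "opening": finger opening in m; "grip_force": force on a finger pad.
Only numpy, scipy, OpenCV 4.12 (cv2) and the standard library are available. Lean on these libraries where they do the work, as an engineer would, in place of code of your own. Each camera call takes 0.05 s, during which the arm holds its last target. There are 200 camera calls.

## Working session

There is one attempt and no reset: what is moved stays moved. The work goes in short steps, Python scripts to look and compute and a tool call to move; the robot and the scene stay as the last step left them, time stands still between calls to the robot, and variables do not carry over. Pictures are saved under pics/ and viewed, at most 10 in all, crops included, and the job is handed in when it is done.

Besides the shell and the picture viewer there is one more tool, called after "Emit:" as name(argument=value, ...) on one line, values as JSON. play_rows: Moves the arm, as the interface text tells. Its arguments: {"type":"object","properties":{"rows":{"type":"array"},"squeeze":{"type":"number"}},"required":["rows"]}

```bash
ls; mkdir -p pics
python3 - <<'E'
from cell import robot, optics
import cv2, numpy as np
for n in ("scene","top"):
    p,d=optics.read_camera(n); cv2.imwrite(f"pics/{n}0.png",p[:,:,::-1]); np.savez(f"{n}0.npz",p=p,d=d)
    print(n,optics.camera_model(n),(d>0).mean())
print(robot.observe())
E
```

```text
pics
scene {'fx': 412.4882687357668, 'fy': 412.4882687357668, 'cx': 316.9544925435903, 'cy': 203.62415836008108, 'origin': array([0.9712796 , 0.09572944, 0.83404066]), 'rotation': array([ 5.95804050e-01, -4.77861755e-04,  1.65908034e+00])} 0.996109375
top {'fx': 425.6704133090905, 'fy': 425.6704133090905, 'cx': 320.30381395063694, 'cy': 199.55361280079288, 'origin': array([0.43851523, 0.05327904, 1.1848414 ]), 'rotation': array([ 0.04649977,  0.01724189, -1.58176445])} 0.995953125
{'time': 0.1, 'qpos': array([-1.31196897e+00,  3.42623812e-01,  1.52488527e+00,  8.97817358e-06,
        1.27535034e+00, -1.46015847e-01]), 'qvel': array([ 0.00094668, -0.00180037, -0.00332749, -0.00181224, -0.0022724 ,
       -0.00277476]), 'joint_efforts': array([ 8.83041030e-04, -4.32005024e+01, -2.44695747e+01,  7.18687079e-02,
        5.25856472e-02, -4.22625749e-05]), 'tool_pos': array([ 0.2067194 , -0.48225249,  0.24314224]), 'tool_rot': array([-3.14034061e+00, -1.92806828e-04,  4.04840466e-01]), 'contact_force': array([0.65682123, 0.62786912, 0.24603334]), 'torque': array([ 0.02906937, -0.01234185,  0.02786796]), 'grip_force': 0.0, 'opening': 0.09170012848427282}
```

View pics/scene0.png

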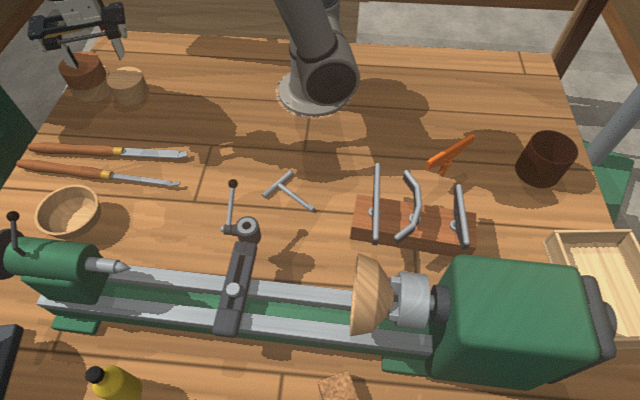

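View pics/top0.png

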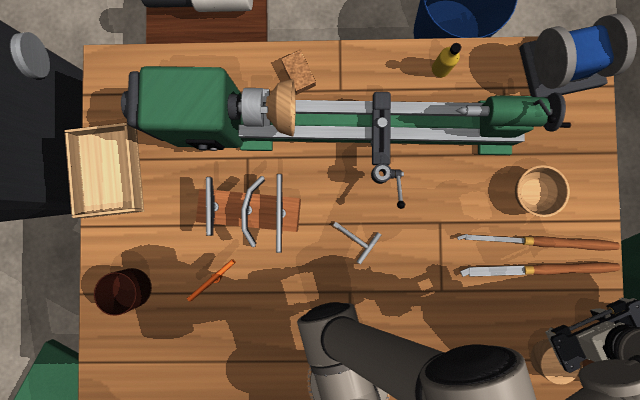

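Both views show the block with three rests. In the top view the short straight rest is at about (209,207), the curved one at (252,210) and the long one at (279,212). The socket ring is at (381,173) and the handle knob at (401,204). I'll measure these by depth.

```bash
cat > h.py <<'E'
from cell import robot, optics
import cv2, numpy as np
from scipy.spatial.transform import Rotation as R
def world(n,d):
    m=optics.camera_model(n); v,u=np.mgrid[:d.shape[0],:d.shape[1]]
    P=np.stack([(u-m['cx'])/m['fx']*d,-(v-m['cy'])/m['fy']*d,-d],-1)
    return P@R.from_euler('xyz',m['rotation']).as_matrix().T+m['origin']
def ray(n,u,v,z):
    m=optics.camera_model(n); r=R.from_euler('xyz',m['rotation']).as_matrix()@np.array([(u-m['cx'])/m['fx'],-(v-m['cy'])/m['fy'],-1.])
    return m['origin']+r*(z-m['origin'][2])/r[2]
def rect(W,M):
    q=W[M][:,:2].astype(np.float32); c,s,a=cv2.minAreaRect(q*1000)
    return np.round(c,1),np.round(s,1),round(a,2),np.round(np.median(W[M],0),4),len(q)
E
python3 - <<'E'
from h import *
W=world('top',np.load('top0.npz')['d']); p=np.load('top0.npz')['p']
S=world('scene',np.load('scene0.npz')['d']); sp=np.load('scene0.npz')['p']
def comps(W,p,box,zr,sat=None):
    M=(W[...,2]>zr[0])&(W[...,2]<zr[1])&(W[...,0]>box[0])&(W[...,0]<box[1])&(W[...,1]>box[2])&(W[...,1]<box[3])
    n,l,s,_=cv2.connectedComponentsWithStats(M.astype(np.uint8))
    for i in range(1,n):
        if s[i,4]>15: print(zr,s[i],*rect(W,l==i))
print(W[207,209],W[212,279],W[173,381],W[204,401],W[120,381])
for nm,w,pp in(('top',W,p),('scene',S,sp)):
    print(nm)
    comps(w,pp,(.3,.55,.1,.5),(.10,.13))
    comps(w,pp,(.3,.55,.1,.5),(.045,.062))
    comps(w,pp,(.35,.6,-.3,.0),(.115,.135))
    comps(w,pp,(.35,.6,-.3,.0),(.14,.22))
# bed ways: bright at z~.08
M=(W[...,2]>.074)&(W[...,2]<.09)&(W[...,0]>.5)&(W[...,0]<.8)&(W[...,1]>-.3)&(W[...,1]<.2)
n,l,s,_=cv2.connectedComponentsWithStats(M.astype(np.uint8))
for i in range(1,n):
    if s[i,4]>150: print('bed',s[i],*rect(W,l==i))
M=(W[...,2]>.09)&(W[...,2]<.135)&(W[...,0]>.45)&(W[...,0]<.8)&(W[...,1]>-.15)&(W[...,1]<-.0)
n,l,s,_=cv2.connectedComponentsWithStats(M.astype(np.uint8))
for i in range(1,n):
    if s[i,4]>50: print('banjo',s[i],*rect(W,l==i))
big=lambda p,y0,y1,x0,x1:cv2.resize(p[y0:y1,x0:x1,::-1],None,fx=6,fy=6,interpolation=cv2.INTER_CUBIC)
a=big(p,155,215,360,415); b=big(sp,170,250,210,270)
c=np.zeros((480,700,3),np.uint8); c[:360,:330]=a; c[:480,340:700]=b; cv2.imwrite('pics/crop1.png',c)
E
```

```text
[0.47296907 0.35237222 0.11557829] [0.45835957 0.17545501 0.11540918] [ 0.56580287 -0.0967222   0.00180591] [ 0.47336655 -0.12293402  0.16192591] [ 0.68806393 -0.08458242  0.11621136]
top
(0.1, 0.13) [206 177   6  59 346] [476.  355.9] [147.8  12.8] 0.06 [0.4755 0.3542 0.1129] 346
(0.1, 0.13) [241 176  24  71 415] [464.2 248.7] [ 47.1 178.2] 82.13 [0.467  0.256  0.1133] 415
(0.1, 0.13) [276 176   6  77 408] [453.8 177.7] [ 13.  192.4] 89.37 [0.4483 0.176  0.1134] 408
(0.1, 0.13) [214 261  19  15  97] [317.3 318.4] [11.5 56.3] 40.01 [0.3181 0.3179 0.1039] 97
(0.045, 0.062) [196 189  10  34 285] [479.3 390.2] [25.  88.4] 87.14 [0.4752 0.3902 0.0549] 285
(0.045, 0.062) [214 190  32  37 929] [472.4 318.5] [84.5 89.8] 83.73 [0.4742 0.3168 0.055 ] 929
(0.045, 0.062) [248 194  29  36 909] [462.3 226.7] [75.1 90.7] 85.19 [0.4602 0.2254 0.0551] 909
(0.045, 0.062) [282 197  18  35 517] [454.5 154.7] [44.6 89.7] 84.58 [0.4564 0.1529 0.0551] 517
(0.115, 0.135) [373 163  19  19 250] [555.4 -84.1] [45.5 46.1] 87.1 [ 0.5549 -0.0837  0.1241] 250
(0.115, 0.135) [397 179   5  13  48] [ 521.9 -125.2] [
[... 982 characters left out ...]
38.5] 88.63 [ 0.5224 -0.124   0.1246] 91
(0.115, 0.135) [235 216  24  22 378] [557.5 -83.5] [47.3 46.3] 29.31 [ 0.5594 -0.0825  0.1234] 378
(0.14, 0.22) [228 179   9  18 110] [ 483.1 -125.4] [16.1 31.7] 73.41 [ 0.4817 -0.1232  0.1531] 110
bed [296 100  77  21 953] [726.2  33.8] [200.4  52.3] 87.48 [0.7347 0.0333 0.0799] 953
bed [391 101  71  14 868] [ 727.9 -206.7] [183.4  33.5] 88.2 [ 0.7275 -0.207   0.0801] 868
bed [ 271  122  102   17 1085] [668.7  67.3] [ 40.6 264.6] 0.36 [0.6667 0.0472 0.0801] 1085
bed [391 127  72  14 895] [ 659.6 -207.2] [186.5  32.7] 88.07 [ 0.6594 -0.2058  0.0803] 895
banjo [ 372   92   32  100 1752] [ 636.1 -102.5] [ 79.5 257.9] 88.21 [ 0.64   -0.0877  0.1026] 1752
```

View pics/crop1.png

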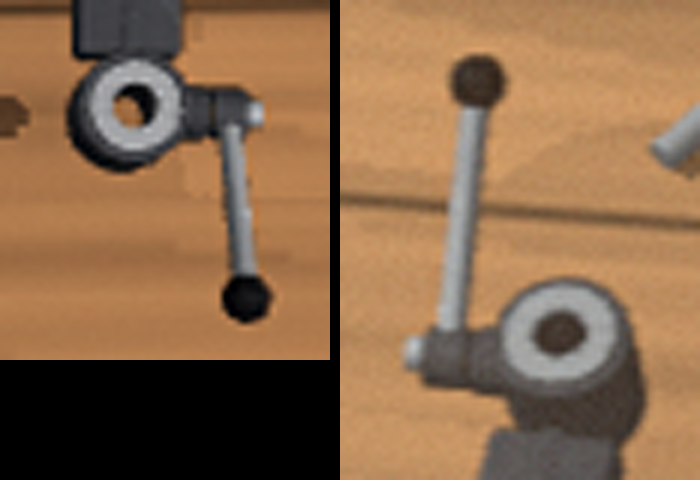

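The crop shows the ring's centre at about (382.6,173) in the top view and (303,225) in the scene view. The handle sits on the -y side, with its knob up. I'll refine these and compute the approach.

```bash
cat >> h.py <<'E'
def rows(*T):
    """T: (x,y,z,yaw) tool-down world targets -> shift cm & turn from current measured pose"""
    o=robot.observe(); r0=R.from_euler('xyz',o['tool_rot'])
    for t in T:
        s=r0.inv().apply(np.array(t[:3])-o['tool_pos'])*100
        w=(r0.inv()*R.from_euler('xyz',[np.pi,0,t[3]])).as_rotvec()
        print(np.round(s,2),np.round(w,4))
E
python3 - <<'E'
from h import *
for n,(u,v) in (('top',(382.6,173)),('scene',(303,225))):
    p=np.load(n+'0.npz')['p']; W=world(n,np.load(n+'0.npz')['d'])
    g=cv2.cvtColor(p,cv2.COLOR_RGB2HSV); M=((g[...,1]<50)&(g[...,2]>130)).astype(np.uint8)
    B=np.zeros_like(M); B[int(v)-14:int(v)+14,int(u)-14:int(u)+14]=1; M&=B
    if n=='scene':
        # scene crop offset: view pixel /6
        u,v=210+(560-340)/6,170+335/6; B[:]=0; B[int(v)-14:int(v)+14,int(u)-14:int(u)+14]=1; M=((g[...,1]<50)&(g[...,2]>130)).astype(np.uint8)&B
    k,l,s,c=cv2.connectedComponentsWithStats(M); i=1+s[1:,4].argmax()
    q=cv2.findContours((l==i).astype(np.uint8),0,cv2.CHAIN_APPROX_NONE)[0]; q=max(q,key=len); e=cv2.fitEllipse(q)
    print(n,s[i],e,ray(n,*e[0],.125))
    # knob
    K=(p.max(2)<60)&(W[...,2]>.135)&(W[...,2]<.2)&(W[...,0]>.4)&(W[...,0]<.5)&(abs(W[...,1]+.12)<.03)
    v,u=np.nonzero(K); print('knob px',u.mean(),v.mean(),len(u),W[K].mean(0), W[K].max(0))
    # bed yaw: fit front edge of ways
    for y0,y1 in((-.3,.0),):
      M=(abs(W[...,2]-.08)<.004)&(W[...,0]>.6)&(W[...,0]<.76)
      ys=np.arange(-.29,.1,.01); 
      for lo,hi in((.62,.7),(.7,.78)):
        X=[];Y=[]
        for y in ys:
          m=M&(abs(W[...,1]-y)<.005)&(W[...,0]>lo)&(W[...,0]<hi)
          if m.sum()>10: X.append(W[m][:,0].min() if lo<.65 else W[m][:,0].max());Y.append(y)
        X=np.array(X);Y=np.array(Y);f=np.polyfit(Y,X,1)
        k=abs(X-np.polyval(f,Y))<.006; f=np.polyfit(Y[k],X[k],1); print('bed dx/dy',f,k.sum(),len(k))
rows((.42,0,.26,.2),(.4765,.356,.2,.01))
E
```

```text
top [375 165  15  15 123] ((382.1935729980469, 172.17147827148438), (13.783111572265625, 13.960914611816406), 115.14602661132812) [ 0.55458411 -0.08410821  0.125     ]
knob px 400.5 204.29166666666666 48 [ 0.47281021 -0.12239212  0.15799259] [ 0.48096429 -0.11480471  0.16232033]
bed dx/dy [0.03168013 0.6508848 ] 34 34
bed dx/dy [0.0312733  0.74954999] 35 35
scene [237 218  19  15 170] ((246.04843139648438, 225.06802368164062), (14.474373817443848, 18.231969833374023), 75.97864532470703) [ 0.55674757 -0.08340667  0.125     ]
knob px 233.6 183.6 20 [ 0.47836033 -0.11961111  0.15512925] [ 0.48504342 -0.11511345  0.1599684 ]
bed dx/dy [0.03346769 0.65296153] 33 34
bed dx/dy [0.03261005 0.75250733] 35 35
[ 38.6  -35.93  -1.63] [-1.300e-03 -1.000e-04  2.048e-01]
[ 57.81 -66.42   4.41] [-1.300e-03  1.000e-04  3.948e-01]
```

Emit:
play_rows(rows=[[38.6,-35.9,-1.6,0,0,0.2,1],[38.6,-35.9,-1.6,0,0,0.2,1],[38.6,-35.9,-1.6,0,0,0.2,1],[38.6,-35.9,-1.6,0,0,0.2,1],[38.6,-35.9,-1.6,0,0,0.2,1],[38.6,-35.9,-1.6,0,0,0.2,1],[38.6,-35.9,-1.6,0,0,0.2,1],[38.6,-35.9,-1.6,0,0,0.2,1],[38.6,-35.9,-1.6,0,0,0.2,1],[38.6,-35.9,-1.6,0,0,0.2,1],[38.6,-35.9,-1.6,0,0,0.2,1],[57.8,-66.4,4.4,0,0,0.395,0.6],[57.8,-66.4,4.4,0,0,0.395,0.6],[57.8,-66.4,4.4,0,0,0.395,0.6],[57.8,-66.4,4.4,0,0,0.395,0.6],[57.8,-66.4,4.4,0,0,0.395,0.6],[57.8,-66.4,4.4,0,0,0.395,0.6],[57.8,-66.4,4.4,0,0,0.395,0.6],[57.8,-66.4,4.4,0,0,0.395,0.6],[57.8,-66.4,4.4,0,0,0.395,0.6]])

```text
time: 2.1
tool_pos: [0.4757, 0.3582, 0.1978]
tool_rot: [3.141, 0.002, 0.014]
contact_force: [-0.3, 0.9, -0.1]
opening: 0.0552
grip_force: 0.0
```

Emit:
play_rows(rows=[[0,0.1,3,0,0,0,0.6],[0,0.2,6,0,0,0,0.6],[0,0.2,8.5,0,0,0,0.6],[0,0.2,10,0,0,0,0.6],[0,0.2,10.5,0,0,0,0.6],[0,0.2,10.5,0,0,0,0.6],[0,0.2,10.5,0,0,0,0.2],[0,0.2,10.5,0,0,0,0.2]])

```text
time: 2.9
tool_pos: [0.4772, 0.3535, 0.0959]
tool_rot: [-3.141, -0.002, 0.01]
contact_force: [1.1, 0.3, 0.2]
opening: 0.0434
grip_force: 0.0
```

Run:
```python
from h import *
o=robot.observe(); print(o['tool_pos'],o['tool_rot'],o['contact_force'],o['opening'])
for n in ('top','scene'):
    p,d=optics.read_camera(n); cv2.imwrite(f'pics/{n}1.png',p[:,:,::-1])
a=cv2.imread('pics/top1.png')[160:250,180:300]; b=cv2.imread('pics/scene1.png')[130:270,340:500]
f=lambda x:cv2.resize(x,(390,int(390*x.shape[0]/x.shape[1])),interpolation=cv2.INTER_CUBIC)
a,b=f(a),f(b); c=np.zeros((max(len(a),len(b)),790,3),np.uint8); c[:len(a),:390]=a;c[:len(b),400:]=b; cv2.imwrite('pics/c2.png',c)
```

```text
[0.47721633 0.35351452 0.0958847 ] [-3.14073127e+00 -1.88380140e-03  9.65712153e-03] [1.10910735 0.319512   0.24765618] 0.04343069286827179
```

View pics/c2.png

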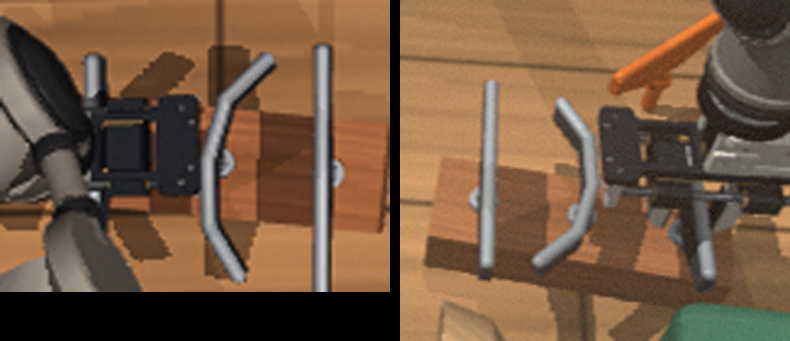

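The open fingers straddle the short blade in both crops, with the neighbours clear. Closing.

Emit:
play_rows(rows=[[0,0,0.1,0,0,0,0.3],[0,0,0.1,0,0,0,0.2],[0,0,0.1,0,0,0,0.15],[0,0,0.1,0,0,0,0.1],[0,0,0.1,0,0,0,0.05],[0,0,0.1,0,0,0,0],[0,0,0.1,0,0,0,0],[0,0,0.1,0,0,0,0]], squeeze=25)

```text
time: 3.8
tool_pos: [0.4769, 0.3546, 0.0942]
tool_rot: [-3.139, -0.001, 0.01]
contact_force: [-0.2, 5.5, 1.9]
opening: 0.0121
grip_force: 25.0
```

Emit:
play_rows(rows=[[0,-0.1,0,0,0,0,0],[0,-0.1,-0.2,0,0,0,0],[0,-0.1,-0.6,0,0,0,0],[0,-0.1,-1.2,0,0,0,0],[0,-0.1,-2.0,0,0,0,0],[0,-0.1,-3.0,0,0,0,0],[0,-0.1,-4.2,0,0,0,0],[0,-0.1,-5.6,0,0,0,0],[0,-0.1,-7.2,0,0,0,0],[0,-0.1,-8.8,0,0,0,0],[0,-0.1,-10.4,0,0,0,0],[0,-0.1,-12,0,0,0,0],[0,-0.1,-13.2,0,0,0,0],[0,-0.1,-13.8,0,0,0,0],[0,-0.1,-14,0,0,0,0],[0,-0.1,-14,0,0,0,0]])

```text
time: 5.4
tool_pos: [0.4764, 0.3541, 0.2331]
tool_rot: [3.141, 0.001, 0.01]
contact_force: [0.2, 0.7, -4.0]
opening: 0.0119
grip_force: 25.0
```

Run:
```python
from h import *
o=robot.observe(); print(o['tool_pos'],o['tool_rot'],o['contact_force'],o['torque'],o['opening'])
rows((.47,.2,.236,.5),(.5,.05,.236,1.1),(.53,-.084,.236,1.539),(.5557,-.0838,.236,1.539))
```

```text
[0.47636413 0.35411361 0.23313422] [3.14078508e+00 9.65842444e-04 9.68367464e-03] [ 0.19017495  0.66545629 -3.99618014] [0.03615924 0.0021859  0.04159647] 0.011850847304389782
[-0.79 15.4  -0.27] [ 0.0006  0.0011 -0.4903]
[ 2.07 30.43 -0.26] [ 2.0000e-04  1.3000e-03 -1.0903e+00]
[ 4.94 43.86 -0.26] [-1.0000e-04  1.4000e-03 -1.5293e+00]
[ 7.51 43.87 -0.26] [-1.0000e-04  1.4000e-03 -1.5293e+00]
```

Emit:
play_rows(rows=[[-0.1,1,-0.2,0,0,-0.04,0],[-0.2,3,-0.2,0,0,-0.1,0],[-0.4,6,-0.2,0,0,-0.2,0],[-0.6,9.5,-0.2,0,0,-0.31,0],[-0.7,13,-0.2,0,0,-0.42,0],[-0.6,16.5,-0.2,0,0,-0.54,0],[0,20,-0.2,0,0,-0.67,0],[0.7,23.5,-0.2,0,0,-0.8,0],[1.4,27,-0.2,0,0,-0.93,0],[2,30.5,-0.2,0,0,-1.06,0],[2.8,34,-0.2,0,0,-1.19,0],[3.6,37.5,-0.2,0,0,-1.31,0],[4.5,40,-0.2,0,0,-1.41,0],[5.5,42,-0.2,0,0,-1.48,0],[6.4,43.2,-0.2,0,0,-1.52,0],[7.1,43.7,-0.2,0,0,-1.53,0],[7.5,43.9,-0.2,0,0,-1.53,0],[7.5,43.9,-0.2,0,0,-1.53,0],[7.5,43.9,-0.2,0,0,-1.53,0],[7.5,43.9,-0.2,0,0,-1.53,0]])

```text
time: 7.4
tool_pos: [0.5556, -0.0831, 0.2357]
tool_rot: [-3.141, -0.0, 1.54]
contact_force: [-0.5, 0.1, -3.7]
opening: 0.0118
grip_force: 25.0
```

Run:
```python
from h import *
o=robot.observe(); print(o['tool_pos'],o['tool_rot'],o['contact_force'],o['torque'],o['opening'])
for n in ('top','scene'):
    p,d=optics.read_camera(n); cv2.imwrite(f'pics/{n}3.png',p[:,:,::-1]); np.savez(n+'3.npz',p=p,d=d)
    W=world(n,d)
    M=(W[...,2]>.236)&(W[...,2]<.26)&(abs(W[...,0]-.555)<.03)&(abs(W[...,1]+.084)<.09)
    hs=cv2.cvtColor(p,cv2.COLOR_RGB2HSV); M&=p.max(2)>90
    print(n,M.sum(), rect(W,M) if M.sum()>5 else '')
a=cv2.imread('pics/top3.png')[130:230,330:430]; b=cv2.imread('pics/scene3.png')[140:270,180:310]
f=lambda x:cv2.resize(x,(390,int(390*x.shape[0]/x.shape[1])),interpolation=cv2.INTER_CUBIC)
a,b=f(a),f(b); c=np.zeros((max(len(a),len(b)),790,3),np.uint8); c[:len(a),:390]=a;c[:len(b),400:]=b; cv2.imwrite('pics/c3.png',c)
```

```text
[ 0.55557522 -0.08313311  0.23573955] [-3.14132772e+00 -7.96171456e-05  1.54036339e+00] [-0.48124156  0.13200894 -3.71971867] [-0.02540863 -0.11125798  0.01854024] 0.0118202122086509
top 21 (array([558.7, -21.5]), array([ 5.4, 22.3]), 0.61, array([ 0.5571, -0.0214,  0.2548]), 21)
scene 229 (array([557.1, -82.2]), array([149.3,  12.5]), 88.61, array([ 0.559 , -0.0399,  0.2547]), 229)
```

View pics/c3.png

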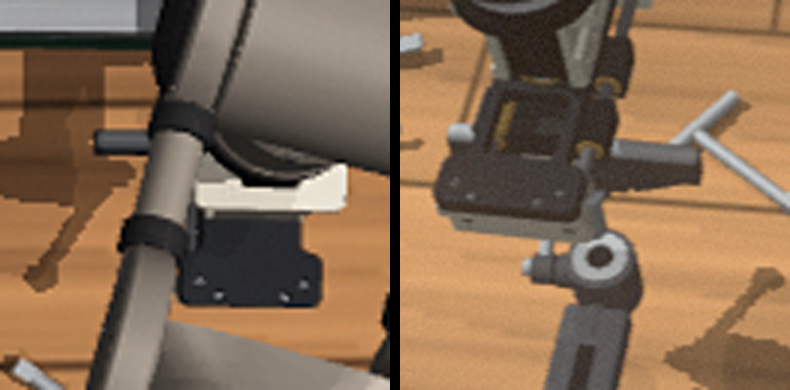

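The scene crop shows the held rest just behind the ring, about 1 mm to +y of it. I'll correct that and go down until the foot enters.

Emit:
play_rows(rows=[[-0.1,0,0.3,0,0,0,0],[-0.1,0,0.8,0,0,0,0],[-0.1,0,1.3,0,0,0,0],[-0.1,0,1.8,0,0,0,0],[-0.1,0,2.2,0,0,0,0],[-0.1,0,2.4,0,0,0,0],[-0.1,0,2.6,0,0,0,0],[-0.1,0,2.8,0,0,0,0],[-0.1,0,3.0,0,0,0,0],[-0.1,0,3.0,0,0,0,0]])

```text
time: 8.5
tool_pos: [0.5557, -0.0848, 0.2054]
tool_rot: [-3.141, -0.0, 1.54]
contact_force: [-1.4, -0.2, -3.9]
opening: 0.0116
grip_force: 25.0
```

Emit:
play_rows(rows=[[0,0,0.2,0,0,0,0],[0,0,0.4,0,0,0,0],[0,0,0.6,0,0,0,0],[0,0,0.8,0,0,0,0],[0,0,1.0,0,0,0,0],[0,0,1.0,0,0,0,0]])

```text
time: 9.1
tool_pos: [0.5557, -0.0848, 0.1953]
tool_rot: [-3.141, -0.0, 1.54]
contact_force: [-0.2, 0.0, -4.1]
opening: 0.0119
grip_force: 25.0
```

Emit:
play_rows(rows=[[0,0,0.2,0,0,0,0],[0,0,0.4,0,0,0,0],[0,0,0.6,0,0,0,0],[0,0,0.8,0,0,0,0],[0,0,1.0,0,0,0,0],[0,0,1.2,0,0,0,0],[0,0,1.4,0,0,0,0],[0,0,1.4,0,0,0,0]])

```text
time: 9.9
tool_pos: [0.5557, -0.0848, 0.1814]
tool_rot: [-3.141, -0.0, 1.54]
contact_force: [-1.0, -0.4, -4.4]
opening: 0.0118
grip_force: 25.0
```

Emit:
play_rows(rows=[[0,0,0.2,0,0,0,0],[0,0,0.4,0,0,0,0],[0,0,0.6,0,0,0,0],[0,0,0.8,0,0,0,0],[0,0,1.0,0,0,0,0],[0,0,1.1,0,0,0,0],[0,0,1.2,0,0,0,0],[0,0,1.3,0,0,0,0],[0,0,1.35,0,0,0,0],[0,0,1.4,0,0,0,0],[0,0,1.4,0,0,0,0]])

```text
time: 11.0
tool_pos: [0.5558, -0.0848, 0.1677]
tool_rot: [-3.142, 0.0, 1.54]
contact_force: [-0.4, -1.0, -3.4]
opening: 0.0117
grip_force: 25.0
```

Expected seat is near 0.164, so I'll creep down.

Emit:
play_rows(rows=[[0,0,0.05,0,0,0,0],[0,0,0.1,0,0,0,0],[0,0,0.15,0,0,0,0],[0,0,0.2,0,0,0,0],[0,0,0.25,0,0,0,0],[0,0,0.25,0,0,0,0]])

```text
time: 11.6
tool_pos: [0.5558, -0.0848, 0.1651]
tool_rot: [-3.141, 0.0, 1.54]
contact_force: [-0.5, -0.0, -5.4]
opening: 0.0119
grip_force: 25.0
```

Emit:
play_rows(rows=[[0,0,0.03,0,0,0,0],[0,0,0.06,0,0,0,0],[0,0,0.09,0,0,0,0],[0,0,0.12,0,0,0,0],[0,0,0.12,0,0,0,0]])

```text
time: 12.1
tool_pos: [0.5559, -0.0849, 0.1643]
tool_rot: [3.141, 0.0, 1.54]
contact_force: [-0.8, -0.1, -1.5]
opening: 0.0117
grip_force: 25.0
```

Emit:
play_rows(rows=[[0,0,0.02,0,0,0,0],[0,0,0.04,0,0,0,0],[0,0,0.05,0,0,0,0],[0,0,0.05,0,0,0,0]])

```text
time: 12.5
tool_pos: [0.5559, -0.0849, 0.1641]
tool_rot: [3.141, 0.0, 1.54]
contact_force: [-2.5, -0.4, 4.5]
opening: 0.0117
grip_force: 25.0
```

Seated, with the force rising sharply and z as expected. Releasing and backing up.

Emit:
play_rows(rows=[[0,0,0,0,0,0,0.25],[0,0,0,0,0,0,0.4],[0,0,0,0,0,0,0.5],[0,0,-0.5,0,0,0,0.5],[0,0,-2,0,0,0,0.5],[0,0,-4,0,0,0,0.5],[0,0,-6,0,0,0,0.5],[0,0,-9,0,0,0,0.5],[0,0,-12,0,0,0,0.3],[0,0,-12,0,0,0,0.1],[0,0,-12,0,0,0,0],[0,0,-12,0,0,0,0]])

```text
time: 13.7
tool_pos: [0.5553, -0.0847, 0.2824]
tool_rot: [-3.14, -0.0, 1.54]
contact_force: [-0.2, -0.6, -0.7]
opening: 0.0186
grip_force: 0.0
```

Run:
```python
from h import *
o=robot.observe(); print(o['tool_pos'],o['tool_rot'],o['contact_force'],o['qpos'],o['opening'])
p,d=optics.read_camera('scene'); W=world('scene',d)
M=(W[...,2]>.172)&(W[...,2]<.2)&(abs(W[...,0]-.555)<.05)&(abs(W[...,1]+.084)<.1)&(p.max(2)>90)
print(M.sum(), rect(W,M))
cv2.imwrite('pics/c4.png',cv2.resize(p[140:270,180:310,::-1],(500,500),interpolation=cv2.INTER_CUBIC))
```

```text
[ 0.55533986 -0.08469452  0.28243543] [-3.13967971e+00 -4.32636299e-04  1.53978039e+00] [-0.22518327 -0.64899957 -0.65359174] [-2.87730438e-01  3.85593289e-01  1.35074288e+00 -6.81558723e-05
  1.40721659e+00 -2.56703745e-01] 0.01857588053951702
452 (array([556.6, -83.9]), array([150.1,  13.2]), 88.04, array([ 0.5584, -0.0821,  0.1836]), 452)
```

View pics/c4.png

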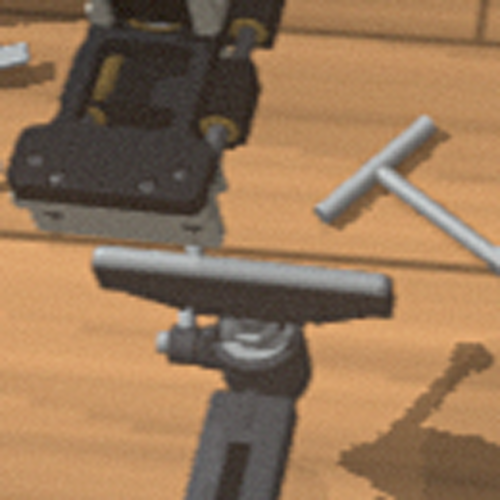

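The rest is seated, collar down, blade parallel within about 0.1 deg. The next step is the handle. It needs yaw near 0 so the gripper body clears the blade.

Run:
```python
from h import *
rows((.49,-.1243,.26,-.03),(.499,-.1243,.18,-.03))
```

```text
[-4.16 -6.4   2.24] [-2.3000e-03  1.4000e-03  1.5698e+00]
[-4.14 -5.48 10.23] [-2.3000e-03  1.4000e-03  1.5698e+00]
```

Emit:
play_rows(rows=[[-2,-3,0,0,0,0.3,0],[-4.2,-6.4,0.5,0,0,0.8,0],[-4.2,-6.4,1,0,0,1.57,0],[-4.2,-6.4,2,0,0,1.57,0],[-4.2,-6.4,2,0,0,1.57,0],[-4.2,-6.4,2,0,0,1.57,0],[-4.2,-6.4,2,0,0,1.57,0],[-4.2,-6.4,2,0,0,1.57,0],[-4.2,-6.4,2,0,0,1.57,0],[-4.2,-6.4,2,0,0,1.57,0],[-4.2,-6.4,2,0,0,1.57,0],[-4.1,-5.5,4,0,0,1.57,0],[-4.1,-5.5,6,0,0,1.57,0],[-4.1,-5.5,8,0,0,1.57,0],[-4.1,-5.5,10,0,0,1.57,0],[-4.1,-5.5,10.2,0,0,1.57,0],[-4.1,-5.5,10.2,0,0,1.57,0],[-4.1,-5.5,10.2,0,0,1.57,0]])

```text
time: 15.55
tool_pos: [0.5, -0.1243, 0.1822]
tool_rot: [3.141, -0.001, -0.03]
contact_force: [0.1, -0.2, 0.4]
opening: 0.0003
grip_force: 0.0
```

Run:
```python
from h import *
o=robot.observe(); print(o['tool_pos'],o['tool_rot'],o['contact_force'],o['opening'])
p,d=optics.read_camera('scene'); q,_=optics.read_camera('top')
c=np.zeros((400,800,3),np.uint8)
c[:,:400]=cv2.resize(p[150:250,180:280,::-1],(400,400),interpolation=cv2.INTER_CUBIC)
c[:,400:]=cv2.resize(q[140:240,340:440,::-1],(400,400),interpolation=cv2.INTER_CUBIC)
cv2.imwrite('pics/c5.png',c)
```

```text
[ 0.50001952 -0.12430919  0.18222942] [ 3.14112931e+00 -1.04240495e-03 -3.02476978e-02] [ 0.10368192 -0.18839822  0.44196598] 0.0003184672232831357
```

View pics/c5.png

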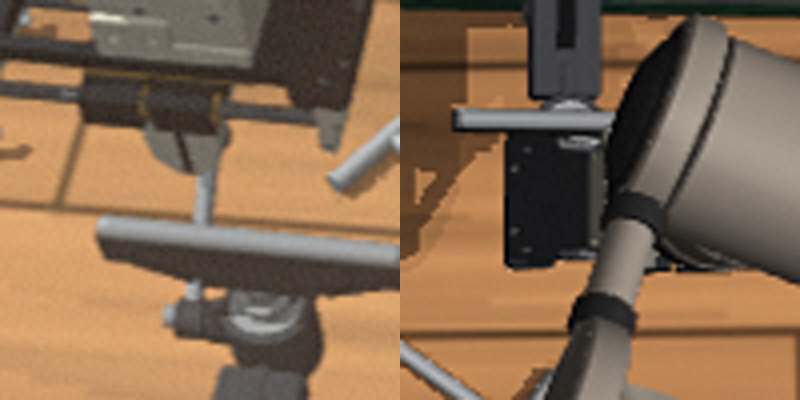

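The crop shows the closed fingertips over the handle rod, with the body clear of the blade. Pressing down in small steps.

Emit:
play_rows(rows=[[0,0,0.4,0,0,0,0],[0,0,0.8,0,0,0,0],[0,0,1.2,0,0,0,0],[0,0,1.5,0,0,0,0],[0,0,1.8,0,0,0,0],[0,0,2.1,0,0,0,0],[-0.1,0,2.4,0,0,0,0],[-0.2,0,2.6,0,0,0,0]])

```text
time: 16.45
tool_pos: [0.498, -0.1244, 0.1562]
tool_rot: [3.141, -0.001, -0.03]
contact_force: [-2.1, -0.1, 7.2]
opening: 0.0002
grip_force: 3.1
```

Emit:
play_rows(rows=[[-0.1,0,0.2,0,0,0,0],[-0.2,0,0.4,0,0,0,0],[-0.3,0,0.6,0,0,0,0],[-0.4,0,0.8,0,0,0,0],[-0.4,0,0.9,0,0,0,0]])

```text
time: 16.95
tool_pos: [0.4935, -0.1242, 0.1471]
tool_rot: [3.141, -0.0, -0.03]
contact_force: [-3.2, -0.0, 7.1]
opening: 0.0006
grip_force: 3.0
```

Emit:
play_rows(rows=[[-0.1,0,0.2,0,0,0,0],[-0.2,0,0.4,0,0,0,0],[-0.25,0,0.6,0,0,0,0],[-0.3,0,0.7,0,0,0,0],[-0.35,0,0.8,0,0,0,0]])

```text
time: 17.45
tool_pos: [0.4905, -0.1241, 0.1392]
tool_rot: [3.141, -0.001, -0.03]
contact_force: [-0.6, -0.3, 5.9]
opening: 0.0003
grip_force: 2.9
```

Emit:
play_rows(rows=[[-0.05,0,0.2,0,0,0,0],[-0.1,0,0.4,0,0,0,0],[-0.15,0,0.6,0,0,0,0],[-0.2,0,0.7,0,0,0,0],[-0.2,0,0.8,0,0,0,0]])

```text
time: 17.95
tool_pos: [0.4885, -0.124, 0.1312]
tool_rot: [3.141, -0.001, -0.03]
contact_force: [-0.8, -0.1, 6.5]
opening: 0.0006
grip_force: 3.0
```

Emit:
play_rows(rows=[[-0.1,0,0.2,0,0,0,0],[-0.2,0,0.4,0,0,0,0],[-0.3,0,0.5,0,0,0,0],[-0.35,0,0.6,0,0,0,0],[-0.35,0,0.7,0,0,0,0]])

```text
time: 18.45
tool_pos: [0.4868, -0.1241, 0.1248]
tool_rot: [3.14, -0.006, -0.03]
contact_force: [3.5, 0.9, 6.2]
opening: 0.0002
grip_force: 3.2
```

Emit:
play_rows(rows=[[0.2,0,0.05,0,0,0,0],[0.3,0,0.2,0,0,0,0],[0.3,0,0.3,0,0,0,0],[0.3,0,0.4,0,0,0,0]])

```text
time: 18.85
tool_pos: [0.487, -0.1241, 0.1202]
tool_rot: [3.141, 0.001, -0.03]
contact_force: [-6.0, -1.4, 10.4]
opening: 0.0006
grip_force: 5.3
```

Emit:
play_rows(rows=[[0,0,0.1,0,0,0,0],[0,0,0.2,0,0,0,0],[0,0,0.2,0,0,0,0]])

```text
time: 19.15
tool_pos: [0.487, -0.124, 0.1183]
tool_rot: [3.141, 0.001, -0.03]
contact_force: [-5.2, -1.5, 10.1]
opening: 0.0009
grip_force: 5.2
```

Emit:
play_rows(rows=[[-0.1,0,0.1,0,0,0,0],[-0.1,0,0.2,0,0,0,0],[-0.1,0,0.2,0,0,0,0]])

```text
time: 19.45
tool_pos: [0.4869, -0.1241, 0.1167]
tool_rot: [3.141, -0.001, -0.03]
contact_force: [-3.6, 0.3, 11.2]
opening: 0.0003
grip_force: 5.9
```

Emit:
play_rows(rows=[[0,0,0.1,0,0,0,0],[0,0,0.2,0,0,0,0],[0,0,0.2,0,0,0,0]])

```text
time: 19.75
tool_pos: [0.4869, -0.1241, 0.1149]
tool_rot: [3.14, -0.002, -0.03]
contact_force: [-4.6, 0.1, 13.5]
opening: 0.0003
grip_force: 6.6
```

Emit:
play_rows(rows=[[0,0,0.07,0,0,0,0],[0,0,0.12,0,0,0,0],[0,0,0.12,0,0,0,0],[0,0,0.12,0,0,0,0]])

```text
time: 20.15
tool_pos: [0.4869, -0.1241, 0.1138]
tool_rot: [3.14, -0.002, -0.03]
contact_force: [-4.1, 0.7, 14.6]
opening: 0.0003
grip_force: 7.3
```

A steady 14.6 N, so it has bitten. Hold a moment, release upward, then go back above the rest.

Emit:
play_rows(rows=[[0,0,0,0,0,0,0],[0,0,0,0,0,0,0],[0,0,0,0,0,0,0],[0,0,-0.2,0,0,0,0],[0,0,-0.4,0,0,0,0],[0,0,-0.8,0,0,0,0],[-0.2,0,-2,0,0,0,0],[-0.4,0,-5,0,0,0,0],[-0.4,0,-9,0,0,0,0],[-0.4,0,-13,0,0,0,0.4],[-0.4,0,-15,0,0,0,0.5],[-0.4,0,-15,0,0,0,0.5],[-0.4,0,-15,0,0,0,0.5]])

```text
time: 21.45
tool_pos: [0.4823, -0.1235, 0.2625]
tool_rot: [3.141, -0.0, -0.03]
contact_force: [-0.1, 0.0, -0.0]
opening: 0.0278
grip_force: 0.0
```

Run:
```python
from h import *
o=robot.observe(); print(o['tool_pos'],o['contact_force'],o['opening'])
p,d=optics.read_camera('scene'); W=world('scene',d)
M=(W[...,2]>.172)&(W[...,2]<.2)&(abs(W[...,0]-.555)<.05)&(abs(W[...,1]+.084)<.1)&(p.max(2)>90)
print(M.sum(), rect(W,M))
cv2.imwrite('pics/c6.png',cv2.resize(p[150:250,180:280,::-1],(400,400),interpolation=cv2.INTER_CUBIC))
rows((.5558,-.0848,.26,1.538))
```

```text
[ 0.48231978 -0.12350497  0.26249996] [-0.12675414  0.03319648 -0.02616105] 0.027791797721327356
457 (array([556.6, -82.8]), array([148.7,  12.3]), 88.44, array([ 0.5585, -0.0827,  0.1835]), 457)
[ 7.26 -4.08  0.15] [-1.5000e-03  8.0000e-04 -1.5682e+00]
```

View pics/c6.png

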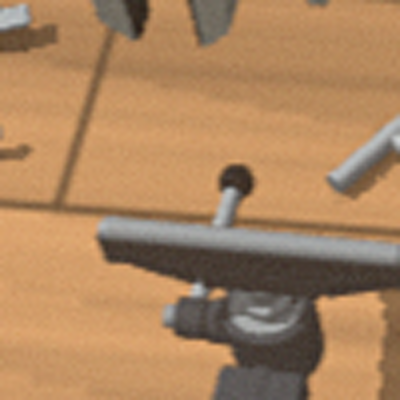

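The handle is down near level, and the rest is still seated and parallel. Next is the regrasp.

Emit:
play_rows(rows=[[2,-1,0,0,0,-0.15,0.5],[4,-2,0,0,0,-0.3,0.5],[7.3,-4.1,0,0,0,-0.45,0.5],[7.3,-4.1,0,0,0,-1.568,0.5],[7.3,-4.1,0,0,0,-1.568,0.5],[7.3,-4.1,0,0,0,-1.568,0.5],[7.3,-4.1,0,0,0,-1.568,0.5],[7.3,-4.1,0,0,0,-1.568,0.5],[7.3,-4.1,0,0,0,-1.568,0.5],[7.3,-4.1,0,0,0,-1.568,0.5],[7.3,-4.1,0,0,0,-1.568,0.5],[7.3,-4.1,0,0,0,-1.568,0.5],[7.3,-4.1,0,0,0,-1.568,0.5],[7.3,-4.1,3,0,0,-1.568,0.5],[7.3,-4.1,6,0,0,-1.568,0.5],[7.3,-4.1,8,0,0,-1.568,0.5],[7.3,-4.1,9.4,0,0,-1.568,0.5],[7.3,-4.1,9.8,0,0,-1.568,0.5],[7.3,-4.1,9.8,0,0,-1.568,0.5],[7.3,-4.1,9.8,0,0,-1.568,0.5]])

```text
time: 23.5
tool_pos: [0.5572, -0.085, 0.165]
tool_rot: [3.14, 0.0, 1.537]
contact_force: [-0.5, 0.2, 0.1]
opening: 0.0457
grip_force: 0.0
```

Emit:
play_rows(rows=[[0,-0.13,0,0,0,0,0.3],[0,-0.13,0,0,0,0,0.2],[0,-0.13,0,0,0,0,0.15],[0,-0.13,0,0,0,0,0.1],[0,-0.13,0,0,0,0,0.05],[0,-0.13,0,0,0,0,0],[0,-0.13,0,0,0,0,0],[0,-0.13,0,0,0,0,0]], squeeze=20)

```text
time: 24.3
tool_pos: [0.5557, -0.0848, 0.1644]
tool_rot: [3.141, 0.0, 1.538]
contact_force: [0.5, 0.7, 1.2]
opening: 0.0121
grip_force: 20.0
```

Emit:
play_rows(rows=[[0,0,0,0,0,0,0],[0,0,0,0,0,0,0],[0,0,-0.02,0,0,0,0],[0,0,-0.02,0,0,0,0]], squeeze=45)

```text
time: 24.7
tool_pos: [0.5557, -0.0848, 0.1645]
tool_rot: [3.141, 0.0, 1.538]
contact_force: [1.9, -0.2, -0.1]
opening: 0.0118
grip_force: 45.0
```

Emit:
play_rows(rows=[[0,0,-0.01,0,0,0,0],[0,0,-0.02,0,0,0,0],[0,0,-0.03,0,0,0,0],[0,0,-0.04,0,0,0,0],[0,0,-0.04,0,0,0,0]])

```text
time: 25.2
tool_pos: [0.5557, -0.0848, 0.1646]
tool_rot: [3.141, 0.0, 1.538]
contact_force: [4.8, -0.4, -5.3]
opening: 0.0112
grip_force: 45.0
```

Emit:
play_rows(rows=[[0,0.01,-0.01,0,0,0,0],[0,0.02,-0.02,0,0,0,0],[0,0.02,-0.03,0,0,0,0],[0,0.02,-0.04,0,0,0,0],[0,0.02,-0.04,0,0,0,0]])

```text
time: 25.7
tool_pos: [0.5557, -0.0848, 0.1647]
tool_rot: [-3.141, -0.0, 1.538]
contact_force: [5.0, -0.5, -8.7]
opening: 0.0117
grip_force: 45.0
```

Emit:
play_rows(rows=[[0,0.02,-0.01,0,0,0,0],[0,0.03,-0.02,0,0,0,0],[0,0.04,-0.03,0,0,0,0],[0,0.04,-0.04,0,0,0,0],[0,0.04,-0.04,0,0,0,0]])

```text
time: 26.2
tool_pos: [0.5557, -0.0848, 0.1648]
tool_rot: [-3.14, -0.0, 1.538]
contact_force: [5.1, -0.4, -12.8]
opening: 0.0119
grip_force: 45.0
```

Emit:
play_rows(rows=[[0,0,-0.01,0,0,0,0],[0,0,-0.02,0,0,0,0],[0,0,-0.02,0,0,0,0],[0,0,-0.02,0,0,0,0]])

```text
time: 26.6
tool_pos: [0.5557, -0.0848, 0.1649]
tool_rot: [-3.14, -0.0, 1.538]
contact_force: [5.3, -1.1, -13.6]
opening: 0.0117
grip_force: 45.0
```

Emit:
play_rows(rows=[[0,0,-0.01,0,0,0,0],[0,0,-0.01,0,0,0,0],[0,0,-0.01,0,0,0,0],[0,0,-0.01,0,0,0,0]])

```text
time: 27.0
tool_pos: [0.5557, -0.0848, 0.1649]
tool_rot: [-3.14, -0.0, 1.538]
contact_force: [6.5, -0.9, -13.6]
opening: 0.0121
grip_force: 45.0
```

Emit:
play_rows(rows=[[0,0,-0.01,0,0,0,0],[0,0,-0.01,0,0,0,0],[0,0,-0.01,0,0,0,0],[0,0,-0.01,0,0,0,0]])

```text
time: 27.4
tool_pos: [0.5557, -0.0848, 0.1649]
tool_rot: [-3.14, -0.0, 1.538]
contact_force: [5.4, -1.2, -14.6]
opening: 0.0116
grip_force: 45.0
```

Emit:
play_rows(rows=[[0,0,0,0,0,0,0],[0,0,0,0,0,0,0],[0,0,0,0,0,0,0],[0,0,0,0,0,0,0],[0,0,0,0,0,0,0]])

```text
time: 27.9
tool_pos: [0.5557, -0.0848, 0.1649]
tool_rot: [-3.14, -0.0, 1.538]
contact_force: [6.3, -1.5, -14.6]
opening: 0.0116
grip_force: 45.0
```

Emit:
play_rows(rows=[[0,0,0,0,0,0,0],[0,0,0,0,0,0,0],[0,0,0,0,0,0,0],[0,0,0,0,0,0,0],[0,0,0,0,0,0,0]])

```text
time: 28.4
tool_pos: [0.5557, -0.0848, 0.1649]
tool_rot: [-3.14, -0.0, 1.538]
contact_force: [5.7, -0.3, -14.3]
opening: 0.012
grip_force: 45.0
```

Emit:
play_rows(rows=[[0,0,-0.005,0,0,0,0],[0,0,-0.005,0,0,0,0],[0,0,-0.005,0,0,0,0],[0,0,-0.005,0,0,0,0],[0,0,-0.005,0,0,0,0],[0,0,-0.005,0,0,0,0],[0,0,-0.005,0,0,0,0],[0,0,-0.005,0,0,0,0]])

```text
time: 29.2
tool_pos: [0.5557, -0.0848, 0.1649]
tool_rot: [-3.14, -0.0, 1.538]
contact_force: [5.9, -1.0, -14.2]
opening: 0.0115
grip_force: 45.0
```

Emit:
play_rows(rows=[[0,0,0.01,0,0,0,0],[0,0,0.03,0,0,0,0],[0,0,0.05,0,0,0,0],[0,0,0.07,0,0,0,0],[0,0,0.09,0,0,0,0],[0,0,0.11,0,0,0,0],[0,0,0.13,0,0,0,0],[0,0,0.13,0,0,0,0]])

```text
time: 30.0
tool_pos: [0.5558, -0.0848, 0.1648]
tool_rot: [-3.141, -0.0, 1.538]
contact_force: [1.0, -0.9, -10.7]
opening: 0.0119
grip_force: 45.0
```

Emit:
play_rows(rows=[[0,0,0.02,0,0,0,0],[0,0,0.04,0,0,0,0],[0,0,0.06,0,0,0,0],[0,0,0.06,0,0,0,0],[0,0,0.06,0,0,0,0]])

```text
time: 30.5
tool_pos: [0.5558, -0.0848, 0.1645]
tool_rot: [-3.141, 0.0, 1.538]
contact_force: [-1.4, -0.1, -2.3]
opening: 0.0117
grip_force: 45.0
```

Emit:
play_rows(rows=[[0,0,0.015,0,0,0,0],[0,0,0.015,0,0,0,0],[0,0,0.015,0,0,0,0]], squeeze=20)

```text
time: 30.8
tool_pos: [0.5559, -0.0848, 0.1645]
tool_rot: [-3.141, 0.0, 1.538]
contact_force: [-3.9, 0.5, 0.4]
opening: 0.0121
grip_force: 20.0
```

Emit:
play_rows(rows=[[0,0,0,0,0,0,0.25],[0,0,0,0,0,0,0.4],[0,0,0,0,0,0,0.5],[0,0,0,0,0,0,0.5],[0,0,-1,0,0,0,0.5],[0,0,-3,0,0,0,0.5],[0,0,-6,0,0,0,0.5],[0,0,-9,0,0,0,0.5],[0,0,-12,0,0,0,0.5],[0,15,-13,0,0,0,0.5],[0,-15,-13,0,0,0,0.5],[0,-15,-13,0,0,0,0.5],[0,-15,-13,0,0,0,0.5],[0,-15,-13,0,0,0,0.5],[0,-15,-13,0,0,0,0.5],[0,-15,-13,0,0,0,0.5]])

```text
time: 32.4
tool_pos: [0.406, -0.0799, 0.2955]
tool_rot: [3.139, 0.001, 1.537]
contact_force: [0.3, -0.6, 1.0]
opening: 0.0458
grip_force: 0.0
```

Run:
```python
from h import *
o=robot.observe(); print(o['time'],o['tool_pos'],o['contact_force'],o['qvel'].round(3))
p,d=optics.read_camera('scene'); W=world('scene',d)
M=(W[...,2]>.172)&(W[...,2]<.2)&(abs(W[...,0]-.555)<.05)&(abs(W[...,1]+.084)<.1)&(p.max(2)>90)
print(M.sum(), rect(W,M))
cv2.imwrite('pics/c7.png',p[:,:,::-1])
```

```text
32.4 [ 0.40596762 -0.07994343  0.29547428] [ 0.26440417 -0.56252171  1.04149425] [ 0.008  0.046 -0.05   0.    -0.008  0.002]
453 (array([556.9, -82.8]), array([148.7,  12.3]), 88.64, array([ 0.5584, -0.0822,  0.1834]), 453)
```

View pics/c7.png

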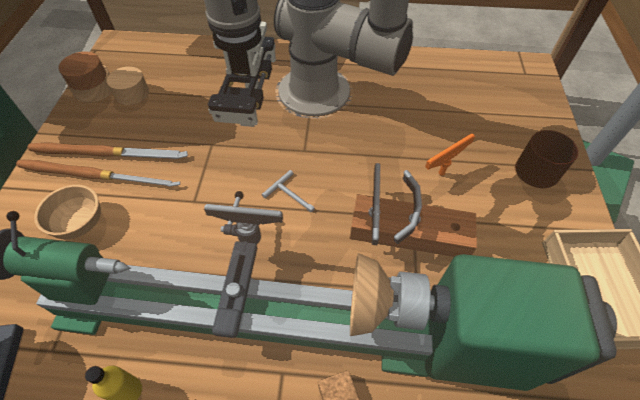

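The rest is home and parallel at (243,213) and the handle is down. The other two rests stand in the block and the arm is clear.

```bash
python3 -c "
from cell import robot
print(robot.hand_in())"
```

```text
the job is handed in; nothing more can be done
None
```

The job is handed in: the 150 mm rest is home in the banjo with its blade parallel to the bed, clamped with a steady push of about 14.6 N, and it did not shift while I held a 14.3–14.7 N upward pull for about 2 s.

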